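Send a connector under the inspection camera

TASK

Stand the connector with the yellow collar upright in the carrier's pink foam nest, then slide the carrier along the lane under the camera bridge until it is fully home against the stop, and let go. Ease it in gently without ramming the rails or stop, do not bump the camera bridge, keep the connector upright, and leave the black-collared connectors where they stand.

Things in the scene. Friction and masses are not known exactly. Their poses are not given: they have to be found in the camera images.
- connector: the connector to inspect: upright round olive-brown connector with gold pins on top and a YELLOW base collar (42 mm diameter, 16 mm high) and a thin yellow band round the top; 90 mm tall. Widths: 37 mm from 16 to 42 mm height, 42 mm from 42 to 56 mm, 36 mm from 56 to 90 mm (best place to grip). 0.11 to 0.20 kg. Origin: centre of its underside, z up. Stands on the left half of the bench.
- spare_a: a connector of the same shape but with a BLACK base collar; a bystander. Origin: centre of underside.
- spare_b: another connector with a BLACK base collar; a bystander. Origin: centre of underside.
- carrier: loose flat sled that slides on the bench: aluminium plate 130 mm long (its x) by 80 mm wide (y), 12 mm thick; at its front (+x, the end that goes into the lane first) a square pink foam nest, at its rear (-x, towards the robot's left) a black upright grip fin. 0.4 to 0.65 kg. Origin: centre of its underside.
- carrier_fin (a point): point in the carrier's black grip fin, 45 mm behind the carrier's origin and 45 mm above the bench. The fin is 34 mm long (x), 14 mm thick (y) and reaches from 12 to 62 mm above the bench.
- carrier_nest (a point): centre of the floor of the foam nest, 30 mm ahead of the carrier's origin, 12 mm above the bench. The pocket is 54 x 54 mm inside, its walls 8 mm thick and 18 mm high (top 30 mm above the bench).
- station: lane fixed to the bench: two aluminium rails 15 mm high, 88 mm apart, with a flared mouth 117 mm wide, and a black stop block 30 mm high across the far end. Origin: on the bench, mid-lane, where the parallel rails begin; x points into the lane, about from the robot's left to its right (world -y). Rails: x = 0 to 150 mm (mouth from -28 mm); near face of the stop: x = 155 mm.
- station_home (a point): where the carrier's origin is when the carrier is fully home against the stop: on the bench, 90 mm along the lane.
- bridge: camera bridge over the lane, same origin and axes as the station: white posts either side of the lane, 212 mm apart inside, and two blue cross beams (x = 25 to 55 mm and x = 100 to 150 mm), underside 175 mm and top 197 mm above the bench; a black camera stands on the rear beam up to 247 mm. Delicate: it must not be bumped (more than 5 N).
- bridge_edge (a point): middle of the lower edge of the front beam's outer face: x = 25 mm, 175 mm above the bench. With the carrier home its fin's centre is 20 mm beyond this edge, under the beam: an upright hand does not fit there, so the hand has to lean back out of the lane (to the robot's left), fingers pointing in under the beam, 30 to 45 degrees from vertical.
There are look-alikes about, which are no part of the job. What is shaped like the carrier but blue is not meant.

How it is judged:
By the outcome, as a careful person would: the job done as asked, in the order asked, and still so for the second after the job is handed in, with the robot touching nothing.
It also fails if it takes over 67 s, if anything falls off the work surface, if the arm or the gripper's body presses on something with over 40 N, if the wrist force passes 120 N, or if a joint passes its speed limit or range.

ROBOT

A 6-joint arm with a two-finger parallel gripper is mounted at the origin on the work surface. World frame = base frame: x ahead of the robot, y to its left, z up, the work surface at z = 0. Lengths are in mm, angles in rad, forces in N, time in s.
With the tool pointing down it reaches from about 350 to 1000 mm from the base axis. Payload 7.1 kg.
Tool frame: the origin (TCP) lies at the very end of the fingers, on their centre line; the grasp point (between the pads) lies 19 mm behind it (bot.grasp_offset is the z of the grasp point in the tool frame, in mm); z points along the fingers, y is the line along which they close (so a half turn about z gives the same grasp; the last joint's range is limited). The gripper opens to 85 mm and grips with 20 to 120 N. Pads are 22 mm wide; open, the fingers measure 114 mm over their backs; the gripper's body (76 mm by 85 mm) begins 54 mm behind the grasp point. The pads swing forward as they close: fully open they stand 13 mm farther back than shut.
Start: joints at [-1.307, 0.423, 1.63, -0, 1.089, -0.019], TCP at [174.422, -600.152, 231.319] pointing down, gripper open.
Joint ranges: [-3, 3], [-0.9, 2.11], [0.09, 2.58], [-1.31, 4.45], [0.11, 2.69], [-2.54, 2.54]. Speed limits (rad/s): [2.39, 2.39, 3.01, 3.14, 3.14, 3.14].

INTERFACE

Orientations are given as [roll, pitch, yaw] about the fixed x, y, z axes, in that order (R = Rz(yaw) Ry(pitch) Rx(roll)).
In Python, from bench import bot gives the robot as it stands.
- The arm moves only by the shell command python3 -m pendant 'ROWS'. ROWS is JSON, a list of rows, each an object with "delta_pos": the shift along the tool's x, y, z in units of 0.02 m (1.0 is 0.02 m), a list of three; "angular": the turn, a rotation vector about the tool's x, y, z in units of 0.12 rad (1.0 is 0.12 rad), a list of three; "jaw": the opening, from -1 (shut) to 1 (fully open). In form: [{"delta_pos": [dx, dy, dz], "angular": [ax, ay, az], "jaw": jaw}, ...]. A call has 1 to 5 rows; each row shifts and turns the commanded pose from where the row before left it, along the tool's axes as they then stand; what a row does not reach is not made up. A row lasts 1/12 s, in which the tool goes at most 41.7 mm and 7.16 degrees, less where a joint would pass 70% of its speed; a pose out of reach is approached as far as the arm can. A call with a number of a shift or a turn outside -1 to 1 is refused whole. A call with a gripper value outside its range is refused whole. The fingers move at their own pace and stop on an object; the grip force is fixed at half the most. Time passes only in rows, so rows that do not move let the fingers close. It gives the time, the measured TCP pose, the force, the opening and the grip force at its end, in the units of the state.
- bot.sense(): the state, without advancing time (a new reading comes with each control period).
- bot.camera(name): name is "side" or "top" or "wrist"; returns the picture (384x512x3 uint8, red, green, blue); there is no depth.
- bot.get_calibration(name): a dict with "mtx" (3x3 intrinsics, pixels), "T" (4x4, takes a point from camera to world coordinates). Camera axes: x right, y down, z forward; pixel columns grow to the right and rows downward; lengths in mm; the calibration is good to about 2 mm. A picture is of the moment at which its call begins: read the wrist's pose just before it. get_calibration takes no time and is no camera call; for the wrist camera it gives the pose at the moment of the call.
- bot.job_done(): hands the job in; it is judged then, once.
Trained networks look in the newest picture that a camera, given by its name, has taken for a name from the list of things; names that differ only in an ending like _2 or _b are one class to them, and where a whole thing is asked for, a point or a joint stands for the part that bears it (a point fixed in the world has none). Each returns a list of dicts, best first, with "p" (0 to 1); they miss things now and then, are a little off and sometimes report something else, mostly with a low value. They report only what shows in the picture. A call takes as long as a camera call. They do not tell look-alikes from the thing itself.
- bot.look_for(name, camera): "location" ([x, y, z] in mm, in world coordinates, good to about 4 mm: the middle of the surface that is visible of it).
- bot.masks_of(name, camera): "region" (384x512 bool, what is visible of it).
- bot.place_of(name, camera): "location" ([x, y, z] in mm, in world coordinates, good to about 4 mm: a listed point, or the origin of a listed thing).
The state is a dict: "clock": time; "joints": joint angles; "dq": joint speeds; "joint_torque": joint torques, N m; "tool_pos": TCP position; "orientation": TCP orientation; "contact_force": force on the tool from outside, world axes, zero at the start; "wrist_torque": the same for the moment, N m; "gripper_width": opening from 0.0 (shut) to 1.0 (fully open); "grip_force": force on a finger pad.
Only numpy, scipy, OpenCV 4.12 (cv2) and the standard library are available. Lean on these libraries where they do the work, as an engineer would, in place of code of your own. Each camera call takes 0.05 s, during which the arm holds its last target. There are 200 camera calls.

## Working session

There is one attempt and no reset: what is moved stays moved. The work goes in short steps, Python scripts to look and compute and a shell command to move; the robot and the scene stay as the last step left them, time stands still between calls to the robot, and variables do not carry over. Pictures are saved under pics/ and viewed, at most 14 in all, crops included, and the job is handed in when it is done.

```bash
ls; mkdir -p pics; python3 - <<'E'
from bench import bot
import cv2,numpy as np
s=bot.sense();print(s)
for c in ("side","top"):
    im=bot.camera(c);cv2.imwrite(f"pics/{c}0.png",im[:,:,::-1])
    for n in ("connector","carrier","carrier_fin","carrier_nest","station","station_home","bridge_edge"):
        print(c,n,[(np.round(d["location"]),round(d["p"],2)) for d in bot.place_of(n,c)][:4])
E
```

```text
pics
{'clock': 0.0, 'joints': array([-1.30696762e+00,  4.23854813e-01,  1.63070849e+00,  2.36984258e-05,
        1.08860380e+00, -1.90128787e-02]), 'dq': array([ 0.00059639,  0.00132916, -0.00134142,  0.00013334,  0.00110828,
       -0.00011394]), 'joint_torque': array([ 9.37691366e-04, -5.57377088e+01, -2.81736392e+01,  2.76055744e-05,
        7.48728868e-03, -1.16835045e-05]), 'tool_pos': array([ 174.30551794, -599.61950653,  230.52970719]), 'orientation': array([-3.14001889e+00, -5.09081738e-05,  2.82830540e-01]), 'contact_force': array([ 0.56041556,  0.90551523, -0.57510966]), 'wrist_torque': array([ 0.02349663, -0.0273825 , -0.01907029]), 'grip_force': 0.0, 'gripper_width': 1.001647248255703}
side connector [(array([614., 289.,   0.]), 0.77)]
side carrier [(array([736., 127.,   1.]), 0.94), (array([437., -58.,   3.]), 0.72), (array([495., 133.,   0.]), 0.6), (array([613., -18.,   1.]), 0.59)]
side carrier_fin [(array([606.,  27.,  44.]), 0.9), (array([509.,  99.,  46.]), 0.85), (array([701., 159.,  46.]), 0.74), (array([423., 298.,   0.]), 0.25)]
side carrier_nest [(array([405.,
[... 191 characters left out ...]
20., -164.,  174.]), 0.56)]
top connector [(array([616., 287.,  -2.]), 0.5)]
top carrier [(array([435., -59.,  -0.]), 0.7), (array([740., 128.,   1.]), 0.67), (array([493., 135.,  -1.]), 0.66), (array([610., -14.,  -0.]), 0.63)]
top carrier_fin [(array([707., 156.,  41.]), 0.97), (array([476., -73.,  44.]), 0.96), (array([506.,  96.,  47.]), 0.79), (array([608.,  28.,  43.]), 0.68)]
top carrier_nest [(array([764., 109.,  13.]), 0.97), (array([407., -48.,  12.]), 0.93), (array([479., 164.,  10.]), 0.63), (array([617., -42.,  10.]), 0.56)]
top station []
top station_home [(array([604.,  26.,  44.]), 0.71), (array([609., -16.,  -1.]), 0.56)]
top bridge_edge [(array([ 622., -166.,  177.]), 0.8)]
```

View pics/top0.png

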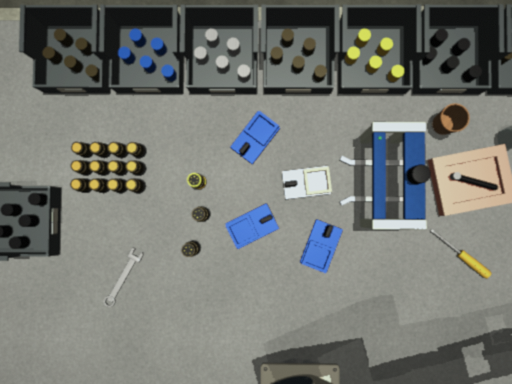

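View pics/side0.png

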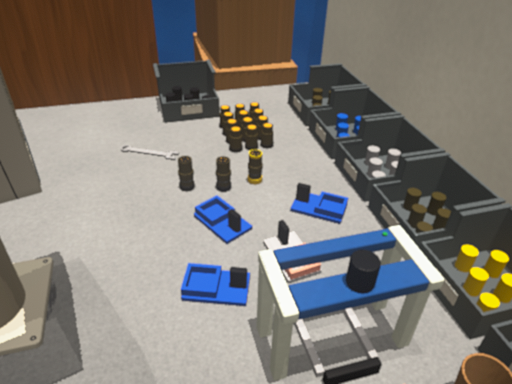

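The white carrier with the pale nest is at about px (307,183) in the top view, and the networks put it at (611,-16). The yellow-collared connector is at px (195,181), about (615,288). The black-collared spares are at px (201,214) and (191,248), and the bridge front beam at px x≈378. I'll travel past the robot side of the bridge to just short of the connector.

```bash
R='x'
for i in 1; do :; done
python3 -m pendant '[{"delta_pos":[0.46,-0.5,0],"angular":[0,0,0],"jaw":1},{"delta_pos":[0.92,-1,0],"angular":[0,0,0],"jaw":1},{"delta_pos":[0.92,-1,0],"angular":[0,0,0],"jaw":1},{"delta_pos":[0.92,-1,0],"angular":[0,0,0],"jaw":1},{"delta_pos":[0.92,-1,0],"angular":[0,0,0],"jaw":1}]'
python3 -m pendant '[{"delta_pos":[0.92,-1,0],"angular":[0,0,0],"jaw":1},{"delta_pos":[0.92,-1,0],"angular":[0,0,0],"jaw":1},{"delta_pos":[0.92,-1,0],"angular":[0,0,0],"jaw":1},{"delta_pos":[0.92,-1,0],"angular":[0,0,0],"jaw":1},{"delta_pos":[0.92,-1,0],"angular":[0,0,0],"jaw":1}]'
python3 - <<'E'
from bench import bot
import cv2,numpy as np
# lane geometry from top picture
for n in ("spare_a","connector","bridge","station"):
    for c in ("top","side"):
        bot.camera(c)
        print(c,n,[(np.round(d["location"]),round(d["p"],2)) for d in bot.place_of(n,c)][:5])
E
```

```text
clock: 1.22
tool_pos: [229.3, -488.6, 231.2]
orientation: [-3.141, -0.0, 0.282]
contact_force: [-0.3, -1.1, 0.4]
gripper_width: 1.0
grip_force: 0.0
clock: 1.63
tool_pos: [289.6, -366.9, 231.4]
orientation: [-3.142, -0.0, 0.283]
contact_force: [0.6, -0.6, 1.1]
gripper_width: 0.997
grip_force: 0.0
top spare_a [(array([429., 302.,  -2.]), 0.81), (array([516., 274.,   1.]), 0.72)]
side spare_a [(array([422., 296.,   3.]), 0.76), (array([521., 274.,  -4.]), 0.59)]
top connector [(array([614., 285.,   0.]), 0.53), (array([608.,  28.,  46.]), 0.47)]
side connector [(array([613., 285.,  -2.]), 0.7)]
top bridge []
side bridge []
top station []
side station []
```

```bash
python3 -m pendant '[{"delta_pos":[0.92,-1,0],"angular":[0,0,0],"jaw":1},{"delta_pos":[0.92,-1,0],"angular":[0,0,0],"jaw":1},{"delta_pos":[0.92,-1,0],"angular":[0,0,0],"jaw":1},{"delta_pos":[0.92,-1,0],"angular":[0,0,0],"jaw":1},{"delta_pos":[0.92,-1,0],"angular":[0,0,0],"jaw":1}]'
python3 -m pendant '[{"delta_pos":[0.92,-1,0],"angular":[0,0,0],"jaw":1},{"delta_pos":[0.92,-1,0],"angular":[0,0,0],"jaw":1},{"delta_pos":[0.92,-1,0],"angular":[0,0,0],"jaw":1},{"delta_pos":[0.92,-1,0],"angular":[0,0,0],"jaw":1},{"delta_pos":[0.92,-1,0],"angular":[0,0,0],"jaw":1}]' |sed -n 2p
python3 -m pendant '[{"delta_pos":[0.92,-1,0],"angular":[0,0,0],"jaw":1},{"delta_pos":[0.92,-1,0],"angular":[0,0,0],"jaw":1},{"delta_pos":[0.92,-1,0],"angular":[0,0,0],"jaw":1},{"delta_pos":[0.92,-1,0],"angular":[0,0,0],"jaw":1},{"delta_pos":[0.92,-1,0],"angular":[0,0,0],"jaw":1}]' |sed -n 2p
python3 -m pendant '[{"delta_pos":[0.92,-1,0],"angular":[0,0,0],"jaw":1},{"delta_pos":[0.92,-1,0],"angular":[0,0,0],"jaw":1},{"delta_pos":[0.92,-1,0],"angular":[0,0,0],"jaw":1},{"delta_pos":[0.92,-1,0],"angular":[0,0,0],"jaw":1},{"delta_pos":[0.92,-1,0],"angular":[0,0,0],"jaw":1}]' |sed -n 2p
python3 -m pendant '[{"delta_pos":[0,0,0],"angular":[0,0,-1],"jaw":1},{"delta_pos":[0,0,0],"angular":[0,0,-1],"jaw":1},{"delta_pos":[0,0,0],"angular":[0,0,-1],"jaw":1},{"delta_pos":[0,0,0],"angular":[0,0,-1],"jaw":1},{"delta_pos":[0,0,0],"angular":[0,0,-1],"jaw":1}]'
python3 -m pendant '[{"delta_pos":[0,0,0],"angular":[0,0,-1],"jaw":1},{"delta_pos":[0,0,0],"angular":[0,0,-1],"jaw":1},{"delta_pos":[0,0,0],"angular":[0,0,-1],"jaw":1},{"delta_pos":[0,0,0],"angular":[0,0,-1],"jaw":1},{"delta_pos":[0,0,0],"angular":[0,0,-1],"jaw":1}]'
python3 -m pendant '[{"delta_pos":[0,0,0],"angular":[0,0,-0.7],"jaw":1},{"delta_pos":[0,0,0],"angular":[0,0,0],"jaw":1}]'
python3 - <<'E'
from bench import bot
import cv2,numpy as np
T=bot.get_calibration("wrist")
print(np.round(T["T"],2),T["mtx"])
im=bot.camera("wrist");cv2.imwrite("pics/w1.png",im[:,:,::-1])
for n in ("connector","carrier","carrier_fin","carrier_nest"):
    print(n,[(np.round(d["location"]),round(d["p"],2)) for d in bot.place_of(n,"wrist")][:4])
E
```

```text
clock: 2.85
tool_pos: [350.0, -246.2, 231.4]
orientation: [3.141, -0.0, 0.282]
contact_force: [0.9, 0.2, 0.4]
gripper_width: 1.005
grip_force: 0.0
tool_pos: [410.6, -124.3, 231.5]
tool_pos: [471.0, -2.5, 231.4]
tool_pos: [531.4, 119.2, 231.3]
clock: 4.52
tool_pos: [531.0, 118.0, 231.2]
orientation: [-3.141, 0.0, 0.889]
contact_force: [0.0, 0.1, 0.8]
gripper_width: 1.001
grip_force: 0.0
clock: 4.93
tool_pos: [531.0, 117.9, 231.2]
orientation: [-3.141, 0.0, 1.489]
contact_force: [-0.4, 0.3, 0.7]
gripper_width: 1.002
grip_force: 0.0
clock: 5.1
tool_pos: [531.0, 117.9, 231.2]
orientation: [-3.141, 0.0, 1.57]
contact_force: [-0.5, 0.0, -0.5]
gripper_width: 0.998
grip_force: 0.0
[[ 1.0000e+00 -0.0000e+00 -0.0000e+00  5.2968e+02]
 [-0.0000e+00 -9.5000e-01 -3.1000e-01  1.9579e+02]
 [-0.0000e+00  3.1000e-01 -9.5000e-01  3.7371e+02]
 [ 0.0000e+00  0.0000e+00  0.0000e+00  1.0000e+00]] [[293.2565959    0.         255.04755569]
 [  0.         293.2565959  191.92946703]
 [  0.           0.           1.        ]]
connector [(array([613., 283.,  -3.]), 0.76), (array([614., -43.,  16.]), 0.65)]
carrier [(array([615., -15.,   4.]), 0.95), (array([437., -56.,   1.]), 0.89), (array([740., 129.,   2.]), 0.68), (array([489., 136.,  -1.]), 0.62)]
carrier_fin [(array([476., -73.,  45.]), 0.95), (array([509.,  99.,  47.]), 0.68), (array([607.,  29.,  43.]), 0.64), (array([703., 158.,  45.]), 0.57)]
carrier_nest [(array([476., 157.,  13.]), 0.93), (array([763., 108.,  11.]), 0.82), (array([615., -44.,  13.]), 0.79), (array([404., -48.,  14.]), 0.64)]
```

```bash
python3 -m pendant '[{"delta_pos":[0.93,0.46,0],"angular":[0,0,0],"jaw":1},{"delta_pos":[0.93,0.46,0],"angular":[0,0,0],"jaw":1},{"delta_pos":[0.93,0.46,0],"angular":[0,0,0],"jaw":1},{"delta_pos":[0.93,0.46,0],"angular":[0,0,0],"jaw":1},{"delta_pos":[0.93,0.46,0],"angular":[0,0,0],"jaw":1}]' |sed -n 2p
python3 -m pendant '[{"delta_pos":[0.93,0.46,0],"angular":[0,0,0],"jaw":1},{"delta_pos":[0.93,0.46,0],"angular":[0,0,0],"jaw":1},{"delta_pos":[0.93,0.46,0],"angular":[0,0,0],"jaw":1},{"delta_pos":[0.93,0.46,0],"angular":[0,0,0],"jaw":1},{"delta_pos":[0,0,0],"angular":[0,0,0],"jaw":1}]' |sed -n 2p
cat > h.py <<'E'
import numpy as np
from bench import bot
def ray(cal,uv,z):
    d=cal["T"][:3,:3]@np.linalg.inv(cal["mtx"])@np.array([uv[0],uv[1],1.]);o=cal["T"][:3,3]
    return o+d*(z-o[2])/d[2]
def proj(cal,p):
    T=np.linalg.inv(cal["T"]);q=cal["mtx"]@(T[:3,:3]@np.array(p,float)+T[:3,3]);return q[:2]/q[2]
def places(n,c):
    return [(np.round(d["location"],1),round(d["p"],2)) for d in bot.place_of(n,c)][:4]
E
python3 - <<'E'
from h import *
import cv2
cal=bot.get_calibration("wrist")
im=bot.camera("wrist");cv2.imwrite("pics/w2.png",im[:,:,::-1])
print(places("connector","wrist"),places("carrier_nest","wrist"),places("carrier_fin","wrist"))
hsv=cv2.cvtColor(im,cv2.COLOR_RGB2HSV)
m=cv2.inRange(hsv,(22,110,90),(35,255,255))
n,l,st,ce=cv2.connectedComponentsWithStats(m)
for i in range(1,n):
    if st[i,4]>60: print(st[i],ce[i],ray(cal,ce[i],90).round(),ray(cal,ce[i],8).round())
print(proj(cal,(614,286,90)),proj(cal,(614,286,0)))
E
```

```text
tool_pos: [577.8, 211.6, 231.3]
tool_pos: [615.8, 288.0, 231.2]
[(array([612.3, 281.1,  -3.5]), 0.97)] [(array([426.2, 305.8,   2.7]), 0.74), (array([475.6, 159.4,  13.3]), 0.66)] [(array([606.6,  30. ,  42.7]), 0.88), (array([700.7, 155.9,  43. ]), 0.86), (array([512.1,  98. ,  46.6]), 0.62)]
[234 162  36  36 334] [252.03892216 175.96407186] [611. 292.  90.] [610. 270.   8.]
[254.75960854 181.30170119] [254.78320129 162.51804654]
```

View pics/w2.png

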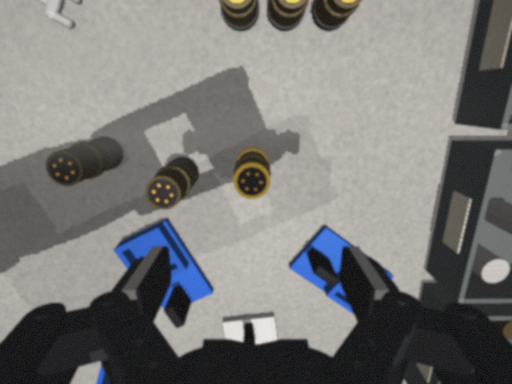

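The yellow-ringed top is centred at about px (252,180), which puts the connector at about (612,286). The fingers straddle it and the spares are well clear on the left. Descending to the grip height.

```bash
python3 -m pendant '[{"delta_pos":[-0.1,-0.18,1],"angular":[0,0,0],"jaw":1},{"delta_pos":[0,0,1],"angular":[0,0,0],"jaw":1},{"delta_pos":[0,0,1],"angular":[0,0,0],"jaw":1},{"delta_pos":[0,0,1],"angular":[0,0,0],"jaw":1},{"delta_pos":[0,0,1],"angular":[0,0,0],"jaw":1}]' |sed -n 2,4p
python3 -m pendant '[{"delta_pos":[0,0,1],"angular":[0,0,0],"jaw":1},{"delta_pos":[0,0,1],"angular":[0,0,0],"jaw":1},{"delta_pos":[0,0,1],"angular":[0,0,0],"jaw":1},{"delta_pos":[0,0,0.85],"angular":[0,0,0],"jaw":1},{"delta_pos":[0,0,0],"angular":[0,0,0],"jaw":1}]' |sed -n 2,4p
python3 -m pendant '[{"delta_pos":[0,0,0],"angular":[0,0,0],"jaw":-1},{"delta_pos":[0,0,0],"angular":[0,0,0],"jaw":-1},{"delta_pos":[0,0,0],"angular":[0,0,0],"jaw":-1},{"delta_pos":[0,0,0],"angular":[0,0,0],"jaw":-1},{"delta_pos":[0,0,0],"angular":[0,0,0],"jaw":-1}]'
python3 -m pendant '[{"delta_pos":[0,0,0],"angular":[0,0,0],"jaw":-1},{"delta_pos":[0,0,0],"angular":[0,0,0],"jaw":-1},{"delta_pos":[0,0,0],"angular":[0,0,0],"jaw":-1},{"delta_pos":[0,0,0],"angular":[0,0,0],"jaw":-1},{"delta_pos":[0,0,0],"angular":[0,0,0],"jaw":-1}]'
```

```text
tool_pos: [610.6, 281.8, 130.8]
orientation: [3.142, 0.0, 1.565]
contact_force: [-0.4, -0.0, 0.3]
tool_pos: [608.3, 280.8, 50.9]
orientation: [-3.136, 0.003, 1.565]
contact_force: [-0.1, -0.8, -0.1]
clock: 7.63
tool_pos: [611.9, 283.3, 56.0]
orientation: [3.139, -0.001, 1.567]
contact_force: [0.0, -0.6, 6.1]
gripper_width: 0.406
grip_force: 59.4
clock: 8.05
tool_pos: [611.9, 283.3, 56.0]
orientation: [3.139, -0.001, 1.567]
contact_force: [0.1, -0.8, 7.0]
gripper_width: 0.403
grip_force: 59.4
```

```bash
python3 -m pendant '[{"delta_pos":[0,0,-0.5],"angular":[0,0,0],"jaw":-1},{"delta_pos":[0,0,-1],"angular":[0,0,0],"jaw":-1},{"delta_pos":[0,0,-1],"angular":[0,0,0],"jaw":-1},{"delta_pos":[0,0,-1],"angular":[0,0,0],"jaw":-1},{"delta_pos":[0,0,-1],"angular":[0,0,0],"jaw":-1}]' 
python3 -m pendant '[{"delta_pos":[0,0,-1],"angular":[0,0,0],"jaw":-1},{"delta_pos":[0,0,-1],"angular":[0,0,0],"jaw":-1},{"delta_pos":[0,0,-1],"angular":[0,0,0],"jaw":-1},{"delta_pos":[0,0,0],"angular":[0,0,0],"jaw":-1}]' 
python3 - <<'E'
from h import *
import cv2
cal=bot.get_calibration("top"); im=cv2.imread("pics/top0.png")
c=cv2.resize(im[110:240,270:440],None,fx=4.5,fy=4.5,interpolation=cv2.INTER_CUBIC);cv2.imwrite("pics/crop.png",c)
np.save("top.npy",im)
for p in [(606,28,62),(616,-44,12),(621,-165,175)]: print(proj(cal,p))
E
```

```text
clock: 8.47
tool_pos: [610.6, 282.9, 145.7]
orientation: [-3.141, 0.0, 1.567]
contact_force: [-0.4, -0.1, -2.4]
gripper_width: 0.405
grip_force: 59.9
clock: 8.8
tool_pos: [612.9, 284.0, 209.6]
orientation: [3.135, -0.003, 1.567]
contact_force: [1.0, 0.5, -1.0]
gripper_width: 0.399
grip_force: 60.0
[290.88996276 183.26851116]
[316.04271125 180.99030901]
[371.19781408 174.58600323]
```

View pics/crop.png

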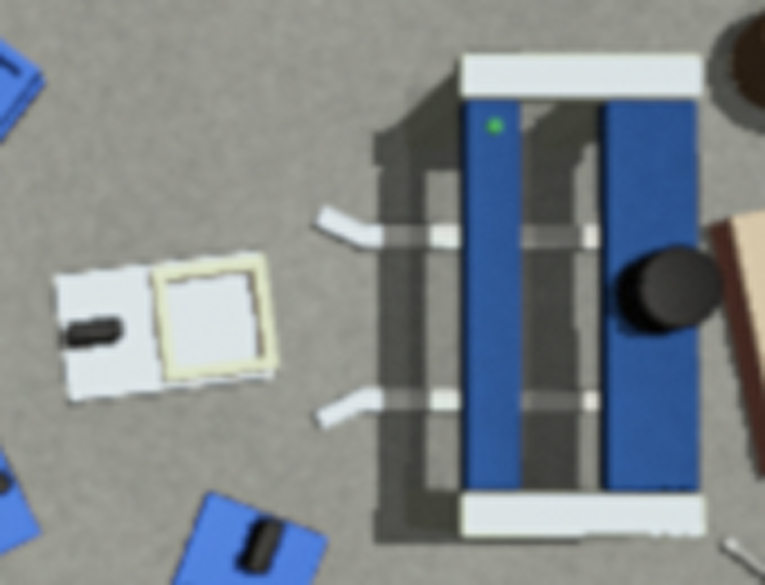

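```bash
python3 - <<'E'
from h import *
import cv2
cal=bot.get_calibration("top")
f=lambda x,y,z: ray(cal,((x+.5)/4.5-.5+270,(y+.5)/4.5-.5+110),z).round(1)
for n,p in dict(nest_c=(214,318,30),n1=(152,267,30),n2=(262,253,30),n3=(277,374,30),n4=(167,382,30),fin=(93,332,62),rl1=(55,275,12),rl2=(70,402,12),railU_in=(380,237,15),railU_out=(590,237,15),railD_in=(380,401,15),railD_out=(590,401,15),mouthU=(320,213,15),kneeU=(368,237,15),kneeD=(368,401,15),beamT=(463,105,197),beamB=(463,485,197),beam2T=(521,105,197),beam2B=(521,485,197),rearT=(604,105,197),rearB=(604,485,197)).items(): print(n,f(*p))
E
python3 -m pendant '[{"delta_pos":[-0.5,0,0],"angular":[0,0,0],"jaw":-1},{"delta_pos":[-1,0,0],"angular":[0,0,0],"jaw":-1},{"delta_pos":[-1,0,0],"angular":[0,0,0],"jaw":-1},{"delta_pos":[-1,0,0],"angular":[0,0,0],"jaw":-1},{"delta_pos":[-1,0,0],"angular":[0,0,0],"jaw":-1}]' |sed -n 2p
python3 -m pendant '[{"delta_pos":[-1,0,0],"angular":[0,0,0],"jaw":-1},{"delta_pos":[-1,0,0],"angular":[0,0,0],"jaw":-1},{"delta_pos":[-1,0,0],"angular":[0,0,0],"jaw":-1},{"delta_pos":[-1,0,0],"angular":[0,0,0],"jaw":-1},{"delta_pos":[-0.5,0,0],"angular":[0,0,0],"jaw":-1}]' 
python3 - <<'E'
from h import *
import cv2
im=bot.camera("wrist");cv2.imwrite("pics/w3.png",im[:,:,::-1])
cal=bot.get_calibration("wrist")
print(bot.sense()["tool_pos"],places("connector","wrist"),places("carrier_fin","wrist"),places("carrier","wrist"),places("carrier_nest","wrist"))
E
```

```text
nest_c [616.7 -45.5  30. ]
n1 [647.9  -7.4  30. ]
n2 [656.9 -74.9  30. ]
n3 [582.6 -84.1  30. ]
n4 [577.3 -16.9  30. ]
fin [605.7  29.6  62. ]
rl1 [644.4  51.8  12. ]
rl2 [565.3  42.1  12. ]
railU_in [ 668.7 -149.6   15. ]
railU_out [ 669.2 -279.3   15. ]
railD_in [ 566.9 -149.5   15. ]
railD_out [ 567.6 -278.8   15. ]
mouthU [ 683.5 -112.4   15. ]
kneeU [ 668.6 -142.2   15. ]
kneeD [ 566.8 -142.1   15. ]
beamT [ 720.  -163.9  197. ]
beamB [ 516.2 -163.5  197. ]
beam2T [ 720.1 -195.   197. ]
beam2B [ 516.4 -194.3  197. ]
rearT [ 720.3 -239.3  197. ]
rearB [ 516.7 -238.3  197. ]
tool_pos: [609.1, 191.2, 202.5]
clock: 9.63
tool_pos: [608.7, 100.2, 202.7]
orientation: [-3.138, 0.001, 1.565]
contact_force: [-0.1, 0.2, -1.8]
gripper_width: 0.405
grip_force: 60.0
[608.92633725  99.50983341 202.86066376] [(array([610.3,  97.5, 146.1]), 0.7)] [(array([510.3,  97.3,  47.1]), 0.9), (array([702.4, 158.2,  41.5]), 0.8)] [(array([739.1, 129.5,   3.7]), 0.92), (array([437.1, -56.9,  -1.8]), 0.74), (array([484.8, 132.3,  -1.2]), 0.62)] [(array([763.6, 110.4,  10.4]), 0.88), (array([472.4, 157.3,  13.3]), 0.81), (array([405.3, -45.9,  15.7]), 0.75)]
```

View pics/w3.png

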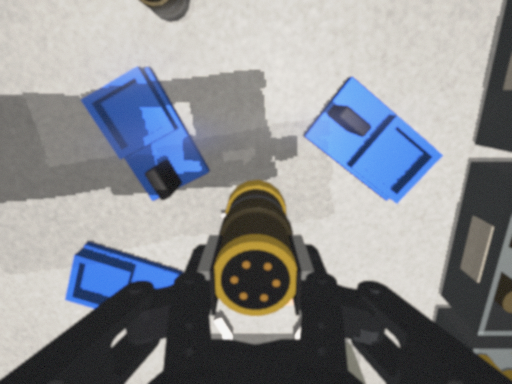

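```bash
python3 - <<'E'
from h import *
cal=bot.get_calibration("wrist")
print(ray(cal,(257,276),236).round(1), bot.sense()["tool_pos"], bot.sense()["orientation"])
E
python3 -m pendant '[{"delta_pos":[-1,0.06,0],"angular":[0,0,0],"jaw":-1},{"delta_pos":[-1,0.06,0],"angular":[0,0,0],"jaw":-1},{"delta_pos":[-1,0.06,0],"angular":[0,0,0],"jaw":-1},{"delta_pos":[-1,0.06,0],"angular":[0,0,0],"jaw":-1},{"delta_pos":[-1,0.06,0],"angular":[0,0,0],"jaw":-1}]' |sed -n 2p
python3 -m pendant '[{"delta_pos":[-1,0,0],"angular":[0,0,0],"jaw":-1},{"delta_pos":[-0.75,0,0],"angular":[0,0,0],"jaw":-1},{"delta_pos":[-0.5,0,0],"angular":[0,0,0],"jaw":-1},{"delta_pos":[0,0,0],"angular":[0,0,0],"jaw":-1},{"delta_pos":[0,0,0],"angular":[0,0,0],"jaw":-1}]' |sed -n 2,4p
```

```text
[609.3 107.4 236. ] [609.96000799 103.55598542 203.89694832] [-3.14097464e+00 -2.65816926e-04  1.56690357e+00]
tool_pos: [615.9, 3.4, 204.2]
tool_pos: [615.6, -41.7, 204.2]
orientation: [-3.142, -0.0, 1.566]
contact_force: [-0.7, 0.1, -1.4]
```

```bash
python3 -m pendant '[{"delta_pos":[-0.29,0.07,0.6],"angular":[0,0,0],"jaw":-1},{"delta_pos":[0,0,1],"angular":[0,0,0],"jaw":-1},{"delta_pos":[0,0,1],"angular":[0,0,0],"jaw":-1},{"delta_pos":[0,0,1],"angular":[0,0,0],"jaw":-1},{"delta_pos":[0,0,0.8],"angular":[0,0,0],"jaw":-1}]' |sed -n 2,4p
python3 -m pendant '[{"delta_pos":[0,0,0.5],"angular":[0,0,0],"jaw":-1},{"delta_pos":[0,0,0.3],"angular":[0,0,0],"jaw":-1},{"delta_pos":[0,0,0],"angular":[0,0,0],"jaw":-1},{"delta_pos":[0,0,0],"angular":[0,0,0],"jaw":-1},{"delta_pos":[0,0,0],"angular":[0,0,0],"jaw":-1}]' |sed -n 2,4p
python3 - <<'E'
from h import *
import cv2
cal=bot.get_calibration("top")
im=bot.camera("wrist");s=bot.camera("side")
print(bot.sense()["tool_pos"])
a=im[130:380,110:400];b=s[200:330,200:400]
a=cv2.resize(a,(580,500));b=cv2.resize(b,(200,130))
cv2.imwrite("pics/w4.png",np.hstack([a,np.vstack([b,np.zeros((370,200,3),np.uint8)])])[:,:,::-1])
E
```

```text
tool_pos: [616.2, -47.0, 114.0]
orientation: [-3.14, -0.0, 1.568]
contact_force: [0.3, 0.0, -1.6]
tool_pos: [617.7, -47.8, 101.2]
orientation: [3.14, 0.0, 1.567]
contact_force: [0.6, -0.2, -1.5]
[617.72969803 -47.92935527 101.40597163]
```

View pics/w4.png

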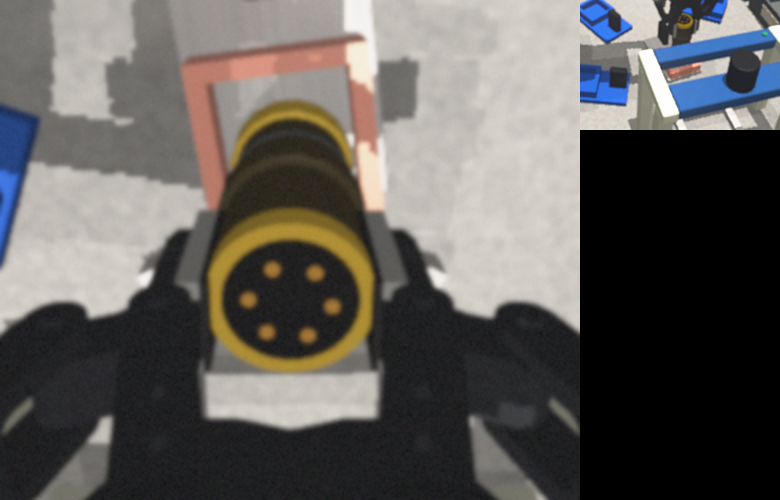

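```bash
python3 -m pendant '[{"delta_pos":[0,0,0.4],"angular":[0,0,0],"jaw":-1},{"delta_pos":[0,0,0.4],"angular":[0,0,0],"jaw":-1},{"delta_pos":[0,0,0.3],"angular":[0,0,0],"jaw":-1},{"delta_pos":[0,0,0.2],"angular":[0,0,0],"jaw":-1},{"delta_pos":[0,0,0],"angular":[0,0,0],"jaw":-1}]' |sed -n 2,4p
python3 -m pendant '[{"delta_pos":[0,0,0.2],"angular":[0,0,0],"jaw":-1},{"delta_pos":[0,0,0.1],"angular":[0,0,0],"jaw":-1},{"delta_pos":[0,0,0.05],"angular":[0,0,0],"jaw":-1},{"delta_pos":[0,0,0],"angular":[0,0,0],"jaw":-1}]' |sed -n 2,4p
```

```text
tool_pos: [616.0, -47.8, 72.8]
orientation: [-3.139, -0.0, 1.567]
contact_force: [-0.7, -0.3, -0.9]
tool_pos: [617.1, -47.9, 68.0]
orientation: [3.141, 0.0, 1.567]
contact_force: [-0.8, -0.6, 4.0]
```

Contact came exactly at nest-floor depth. Release and rise.

```bash
python3 -m pendant '[{"delta_pos":[0,0,0],"angular":[0,0,0],"jaw":-0.1},{"delta_pos":[0,0,0],"angular":[0,0,0],"jaw":0.2},{"delta_pos":[0,0,0],"angular":[0,0,0],"jaw":0.6},{"delta_pos":[0,0,0],"angular":[0,0,0],"jaw":1},{"delta_pos":[0,0,0],"angular":[0,0,0],"jaw":1}]'
python3 -m pendant '[{"delta_pos":[0,0,-0.3],"angular":[0,0,0],"jaw":1},{"delta_pos":[0,0,-0.7],"angular":[0,0,0],"jaw":1},{"delta_pos":[0,0,-1],"angular":[0,0,0],"jaw":1},{"delta_pos":[0,0,-1],"angular":[0,0,0],"jaw":1},{"delta_pos":[0,0,-1],"angular":[0,0,0],"jaw":1}]'
python3 -m pendant '[{"delta_pos":[0,0,-1],"angular":[0,0,0],"jaw":1},{"delta_pos":[0,0,-1],"angular":[0,0,0],"jaw":1},{"delta_pos":[0,0,0],"angular":[0,0,0],"jaw":1},{"delta_pos":[0,0,0],"angular":[0,0,0],"jaw":1}]'
python3 - <<'E'
from h import *
import cv2
cal=bot.get_calibration("wrist");im=bot.camera("wrist");cv2.imwrite("pics/w5.png",im[:,:,::-1])
print(places("carrier_fin","wrist"),places("connector","wrist"),places("carrier","wrist"))
for p in [(606.5,29,62),(617,-45,102)]:print(proj(cal,p))
E
```

```text
clock: 12.82
tool_pos: [617.0, -47.9, 67.3]
orientation: [3.141, -0.0, 1.567]
contact_force: [0.1, 0.9, -0.2]
gripper_width: 0.981
grip_force: 0.0
clock: 13.23
tool_pos: [617.1, -47.9, 149.4]
orientation: [3.141, 0.0, 1.567]
contact_force: [-0.9, -0.6, 0.6]
gripper_width: 1.002
grip_force: 0.0
clock: 13.57
tool_pos: [618.0, -48.0, 189.7]
orientation: [3.138, 0.0, 1.567]
contact_force: [-0.4, 0.3, -0.3]
gripper_width: 0.997
grip_force: 0.0
[(array([480. , -70.4,  42.3]), 0.84), (array([509.3,  98.1,  47.7]), 0.7), (array([607.6,  32.2,  38.2]), 0.62), (array([614.6, -17.8,   4.6]), 0.38)] [] [(array([614.7, -16.9,   4.1]), 0.95), (array([ 4.349e+02, -5.680e+01, -1.000e-01]), 0.66)]
[242.96658978  98.63726435]
[255.4462359  192.84054565]
```

View pics/w5.png

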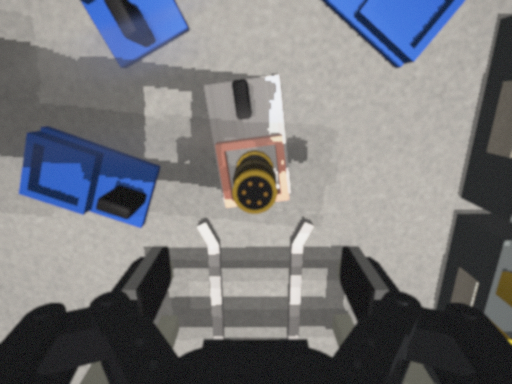

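Picture: the connector stands upright in the nest (px 255,190), the fin is at px (242,98) as predicted, and the rails are at px columns 214 and 297. Next I'll move behind the fin, align yaw with the carrier and lean the hand.

```bash
cat >> h.py <<'E'
from scipy.spatial.transform import Rotation as Ro
def go(tcp,yaw,th):
    "tool-frame shift (units) and rotvec (units) to reach tcp with heading yaw and lean th"
    s=bot.sense();R0=Ro.from_euler("xyz",s["orientation"])
    R1=Ro.from_euler("z",yaw)*Ro.from_euler("x",np.pi)*Ro.from_euler("y",-th)
    print("at",s["tool_pos"].round(1),"shift",(R0.inv().apply(np.array(tcp)-s["tool_pos"])/20).round(2),"turn",((R0.inv()*R1).as_rotvec()/.12).round(2))
def lean(p,yaw,th,back=0):
    "TCP so that grasp point is 'back' mm behind p"
    z=(Ro.from_euler("z",yaw)*Ro.from_euler("x",np.pi)*Ro.from_euler("y",-th)).apply([0,0,1])
    return np.array(p)+z*(19-back)
E
python3 - <<'E'
from h import *
cal=bot.get_calibration("wrist");print(ray(cal,(214.5,300),15),ray(cal,(297,300),15),ray(cal,(209,247),15),ray(cal,(303,247),15))
E
python3 -m pendant '[{"delta_pos":[0.5,-0.13,0],"angular":[0,0,0],"jaw":1},{"delta_pos":[1,-0.13,0],"angular":[0,0,0],"jaw":1},{"delta_pos":[1,-0.13,0],"angular":[0,0,0],"jaw":1},{"delta_pos":[1,-0.13,0],"angular":[0,0,0],"jaw":1},{"delta_pos":[1,-0.13,0],"angular":[0,0,0],"jaw":1}]' |sed -n 2p
python3 -m pendant '[{"delta_pos":[1,-0.13,0],"angular":[0,0,0],"jaw":1},{"delta_pos":[1,-0.13,0],"angular":[0,0,0],"jaw":1},{"delta_pos":[0,0,0],"angular":[0,0,-1],"jaw":1},{"delta_pos":[0,0,0],"angular":[0,-0.9,-0.1],"jaw":1},{"delta_pos":[0,0,0],"angular":[0,-1,0],"jaw":1}]' |sed -n 2,3p
python3 -m pendant '[{"delta_pos":[0,0,0],"angular":[0,-1,0],"jaw":1},{"delta_pos":[0,0,0],"angular":[0,-1,0],"jaw":1},{"delta_pos":[0,0,0],"angular":[0,-1,0],"jaw":1},{"delta_pos":[0,0,0],"angular":[0,-0.9,0],"jaw":1},{"delta_pos":[0,0,0],"angular":[0,0,0],"jaw":1}]' |sed -n 2,3p
python3 - <<'E'
from h import *
s=bot.camera("side");bot.camera("wrist")
print(bot.sense()["joints"].round(2),places("carrier_fin","wrist"))
t=lean((606.5,29,45),1.704,.70,80);print(t);go(t,1.704,.70)
E
```

```text
[ 561.67472471 -215.65757713   15.        ] [ 666.92733534 -215.87783266   15.        ] [ 558.61258593 -140.01073438   15.        ] [ 671.11079248 -140.32035558   15.        ]
tool_pos: [603.4, 43.6, 186.4]
tool_pos: [599.4, 81.5, 187.4]
orientation: [3.141, 0.232, 1.698]
tool_pos: [597.5, 84.9, 184.3]
orientation: [-3.135, 0.701, 1.707]
[ 0.43  0.58  1.67 -0.71  1.23  0.66] [(array([478.8, -72.7,  42.4]), 0.81), (array([510.3,  96.6,  46.8]), 0.69), (array([605.8,  26.8,  39.5]), 0.62), (array([703.1, 156.6,  43.9]), 0.6)]
[601.28092398  67.949164    91.65537342]
at [598.9  82.7 186.6] shift [2.46 0.03 4.13] turn [-0.04 -0.05 -0.02]
```

```bash
python3 -m pendant '[{"delta_pos":[0.6,0,0.6],"angular":[0,0,0],"jaw":1},{"delta_pos":[0.6,0,0.9],"angular":[0,0,0],"jaw":1},{"delta_pos":[0.6,0,0.9],"angular":[0,0,0],"jaw":1},{"delta_pos":[0.5,0,0.9],"angular":[0,0,0],"jaw":1},{"delta_pos":[0.16,0.03,0.8],"angular":[0,0,0],"jaw":1}]' |sed -n 2,4p
python3 -m pendant '[{"delta_pos":[0,0,0],"angular":[0,0,0],"jaw":1},{"delta_pos":[0,0,0],"angular":[0,0,0],"jaw":1}]' |sed -n 2,4p
python3 - <<'E'
from h import *
import cv2
cal=bot.get_calibration("wrist");im=bot.camera("wrist");cv2.imwrite("pics/w6.png",im[:,:,::-1])
print(places("carrier_fin","wrist"))
print(proj(cal,(606.5,29,62)),proj(cal,(605.5,29,62)))
t=lean((606.5,29,45),1.704,.70);print(t);go(t,1.704,.70)
E
```

```text
tool_pos: [601.2, 66.6, 91.0]
orientation: [-3.14, 0.694, 1.698]
contact_force: [-0.3, -0.5, -0.5]
tool_pos: [601.5, 66.3, 92.4]
orientation: [-3.139, 0.696, 1.698]
contact_force: [1.2, 0.4, 0.3]
[(array([607.1,  29. ,  41.2]), 0.79), (array([510.3,  97.4,  47. ]), 0.79), (array([477.6, -68.4,  43.2]), 0.71)]
[257.89596737 227.61050743] [256.49440591 227.5304339 ]
[608.12561384  16.86829318  30.46799844]
at [602.4  67.4  93.8] shift [ 0.08 -0.04  4.06] turn [-0.03 -0.04 -0.04]
```

View pics/w6.png

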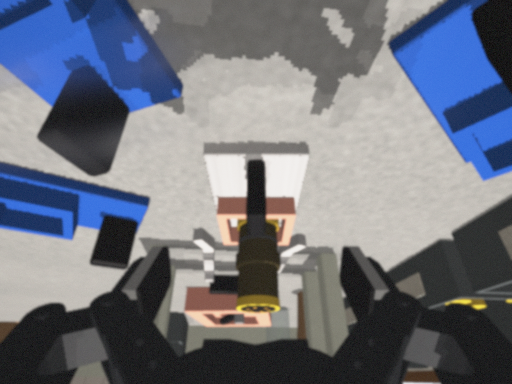

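The fin is centred at px column 256, between the open fingers, and the carrier edges are square to the hand. Advancing and gripping.

```bash
python3 -m pendant '[{"delta_pos":[0,0,0.6],"angular":[0,0,0],"jaw":1},{"delta_pos":[0,0,0.9],"angular":[0,0,0],"jaw":1},{"delta_pos":[0,0,0.9],"angular":[0,0,0],"jaw":1},{"delta_pos":[0,0,0.9],"angular":[0,0,0],"jaw":1},{"delta_pos":[0,0,0.5],"angular":[0,0,0],"jaw":1}]' |sed -n 2,4p
python3 -m pendant '[{"delta_pos":[0,0,0.1],"angular":[0,0,0],"jaw":1},{"delta_pos":[0,0,0],"angular":[0,0,0],"jaw":0.5},{"delta_pos":[0,0,0],"angular":[0,0,0],"jaw":0.1},{"delta_pos":[0,0,0],"angular":[0,0,0],"jaw":-0.2},{"delta_pos":[0,0,0],"angular":[0,0,0],"jaw":-0.4}]'
python3 -m pendant '[{"delta_pos":[0,0,0],"angular":[0,0,0],"jaw":-0.55},{"delta_pos":[0,0,0],"angular":[0,0,0],"jaw":-0.65},{"delta_pos":[0,0,0],"angular":[0,0,0],"jaw":-0.75},{"delta_pos":[0,0,0],"angular":[0,0,0],"jaw":-1},{"delta_pos":[0,0,0],"angular":[0,0,0],"jaw":-1}]'
python3 - <<'E'
from h import *
import cv2
t=bot.camera("top");bot.camera("side")
for c in ("top","side"): print(places("carrier_fin",c),places("carrier_nest",c),places("connector",c))
E
```

```text
tool_pos: [607.5, 17.8, 33.3]
orientation: [-3.14, 0.696, 1.699]
contact_force: [-0.7, -0.2, -0.5]
clock: 16.68
tool_pos: [608.6, 18.6, 33.7]
orientation: [3.141, 0.696, 1.699]
contact_force: [-0.1, -0.3, 0.4]
gripper_width: 0.451
grip_force: 0.0
clock: 17.1
tool_pos: [608.3, 18.4, 33.5]
orientation: [3.141, 0.696, 1.699]
contact_force: [-1.8, 4.7, 6.1]
gripper_width: 0.154
grip_force: 59.7
[(array([604.7,  27.9,  46.6]), 0.94), (array([706.8, 154. ,  40.7]), 0.91), (array([504.8,  96.4,  45.8]), 0.8), (array([474.8, -71.9,  42.2]), 0.61)] [(array([402.8, -47.1,  10.3]), 0.81), (array([617.7, -44.1,  12.6]), 0.79), (array([764.7, 109.8,  10.4]), 0.71), (array([477.6, 160.4,  10.3]), 0.67)] [(array([621.8, -45.9,  12.7]), 0.54), (array([617.8, -43.2,  13.4]), 0.23)]
[(array([477.1, -74. ,  44.4]), 0.74), (array([701.3, 156.8,  45.4]), 0.73), (array([508.4,  95.8,  50.8]), 0.7), (array([601.4,  26. ,  41.2]), 0.6)] [(array([477.1, 161.5,   8.1]), 0.83), (array([615.4, -40.8,  15.1]), 0.79), (array([411.2, -47.2,  11.6]), 0.67)] []
```

Fin gripped (13 mm opening). Next: turn the carrier to the lane heading and centre it on x≈618.5 ahead of the mouth.

```bash
python3 - <<'E'
from h import *
d=lean((0,0,0),1.571,.697)
for f in [(612,27),(618.5,22)]:
    t=np.array([f[0]+d[0],f[1]+d[1],33.5]);print(t.round(1));go(t,1.571,.697)
go(bot.sense()["tool_pos"]+[0,-20,0],1.571,.697)
R=Ro.from_euler("z",1.571)*Ro.from_euler("x",np.pi)*Ro.from_euler("y",-.697)
print(R.inv().apply([0,-1,0]).round(3),R.inv().apply([1,0,0]).round(3),R.inv().apply([0,0,1]).round(3))
E
```

```text
[612.   14.8  33.5]
at [608.2  18.4  33.5] shift [-0.16  0.16  0.13] turn [ 0.68 -0.01  0.82]
[618.5   9.8  33.5]
at [608.2  18.4  33.5] shift [-0.38  0.45  0.31] turn [ 0.68 -0.01  0.82]
at [608.2  18.4  33.5] shift [-0.76 -0.13  0.64] turn [ 0.68 -0.01  0.82]
[-0.767 -0.     0.642] [-0.  1.  0.] [-0.642  0.    -0.767]
```

```bash
python3 -m pendant '[{"delta_pos":[-0.1,0.11,0.08],"angular":[0.17,0,0.2],"jaw":-1},{"delta_pos":[-0.1,0.11,0.08],"angular":[0.17,0,0.21],"jaw":-1},{"delta_pos":[-0.1,0.11,0.08],"angular":[0.17,0,0.2],"jaw":-1},{"delta_pos":[-0.1,0.11,0.08],"angular":[0.17,0,0.21],"jaw":-1},{"delta_pos":[0,0,0],"angular":[0,0,0],"jaw":-1}]'
python3 -m pendant '[{"delta_pos":[0,0,0],"angular":[0,0,0],"jaw":-1},{"delta_pos":[0,0,0],"angular":[0,0,0],"jaw":-1}]'
python3 - <<'E'
from h import *
import cv2
im=bot.camera("wrist")[:,:,::-1];t=bot.camera("top")[:,:,::-1]
c=cv2.resize(t[110:240,270:440],None,fx=3,fy=3,interpolation=cv2.INTER_CUBIC)
w=cv2.resize(im[140:350,170:350],None,fx=1.6,fy=1.6)
o=np.zeros((400,800,3),np.uint8);o[:390,:510]=c;o[:336,511:511+288]=w;cv2.imwrite("pics/c7.png",o)
d=lean((0,0,0),1.571,.697)
go(np.array([618.5,22+d[1],33.5]),1.571,.697)
E
```

```text
clock: 17.92
tool_pos: [618.6, 8.6, 33.5]
orientation: [3.14, 0.696, 1.568]
contact_force: [-0.5, 2.9, 2.8]
gripper_width: 0.156
grip_force: 59.5
clock: 18.08
tool_pos: [618.3, 8.5, 33.5]
orientation: [3.14, 0.696, 1.572]
contact_force: [2.7, 1.1, 2.7]
gripper_width: 0.155
grip_force: 59.3
at [618.2   8.6  33.5] shift [ 0.05  0.01 -0.04] turn [ 0.01 -0.01  0.01]
```

View pics/c7.png

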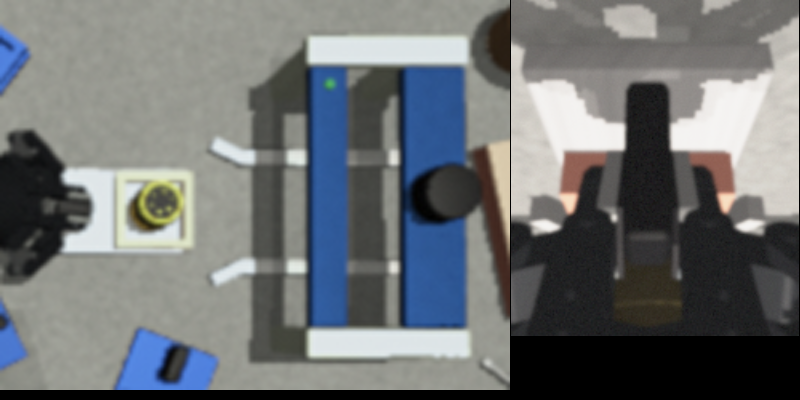

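Carrier axis is at row 209–210 against the lane axis at 212, so it is about 1 mm too far out. I'll shift -1 mm and slide in gently.

```bash
python3 -m pendant '[{"delta_pos":[-0.15,-0.05,0.13],"angular":[0,0,0],"jaw":-1},{"delta_pos":[-0.31,0,0.26],"angular":[0,0,0],"jaw":-1},{"delta_pos":[-0.31,0,0.26],"angular":[0,0,0],"jaw":-1},{"delta_pos":[-0.31,0,0.26],"angular":[0,0,0],"jaw":-1},{"delta_pos":[-0.31,0,0.26],"angular":[0,0,0],"jaw":-1}]'|sed -n 2,4p
python3 -m pendant '[{"delta_pos":[-0.31,0,0.26],"angular":[0,0,0],"jaw":-1},{"delta_pos":[-0.31,0,0.26],"angular":[0,0,0],"jaw":-1},{"delta_pos":[-0.15,0,0.13],"angular":[0,0,0],"jaw":-1},{"delta_pos":[0,0,0],"angular":[0,0,0],"jaw":-1},{"delta_pos":[0,0,0],"angular":[0,0,0],"jaw":-1}]'|sed -n 2,6p
python3 - <<'E'
from h import *
import cv2
t=bot.camera("top")[:,:,::-1];cv2.imwrite("pics/t8.png",t)
g=t.min(axis=2).astype(int)
for c in (303,306,309): print(c,g[160:212,c])
print(bot.sense()["joints"].round(2))
E
```

```text
tool_pos: [616.9, -27.0, 33.4]
orientation: [3.14, 0.695, 1.572]
contact_force: [-0.1, 8.2, 6.4]
tool_pos: [616.8, -48.3, 33.5]
orientation: [3.141, 0.697, 1.571]
contact_force: [1.3, 0.2, 6.0]
gripper_width: 0.159
grip_force: 59.4
303 [ 54  48  29  18  14  15  20  20  20  23  23  22  22  23  22  16  22  24
  25  23  24  22  23  23  22  18  21  30  41  48  38  26  22  18  26  41
  37  27  23  23  32  60 101 135 144 146 147 146 143 141 144 145]
306 [ 26  23  22  22  28  29  25  25  25  25  25  25  25  24  23  23  41  60
  69  67  67  52  33  25  24  22  16  24  27  26  25  24  21  21  23  23
  23  32  60  99 128 142 144 146 146 142 144 146 149 147 147 147]
309 [131 103  69  39  25  22  20  19  18  21  23  23  24  23  22  16  21  41
  52  45  39  31  25  23  24  20  18  24  23  22  20  21  24  23  33  58
  99 131 144 144 138 136 139 142 143 144 142 143 144 144 145 142]
[ 0.21  0.81  1.7  -0.84  1.    0.81]
```

```bash
python3 -m pendant '[{"delta_pos":[-0.15,0,0.13],"angular":[0,0,0],"jaw":-1},{"delta_pos":[-0.23,0,0.19],"angular":[0,0,0],"jaw":-1},{"delta_pos":[-0.23,0,0.19],"angular":[0,0,0],"jaw":-1},{"delta_pos":[-0.15,0,0.13],"angular":[0,0,0],"jaw":-1},{"delta_pos":[0,0,0],"angular":[0,0,0],"jaw":-1}]'|sed -n 2,6p
python3 - <<'E'
from h import *
import cv2
t=bot.camera("top")[:,:,::-1]
cv2.imwrite("pics/t9.png",cv2.resize(t[140:220,300:420],None,fx=6.5,fy=6.5,interpolation=cv2.INTER_CUBIC))
E
```

```text
tool_pos: [617.1, -67.6, 33.5]
orientation: [3.141, 0.696, 1.571]
contact_force: [1.8, 2.8, 5.6]
gripper_width: 0.154
grip_force: 59.9
```

View pics/t9.png

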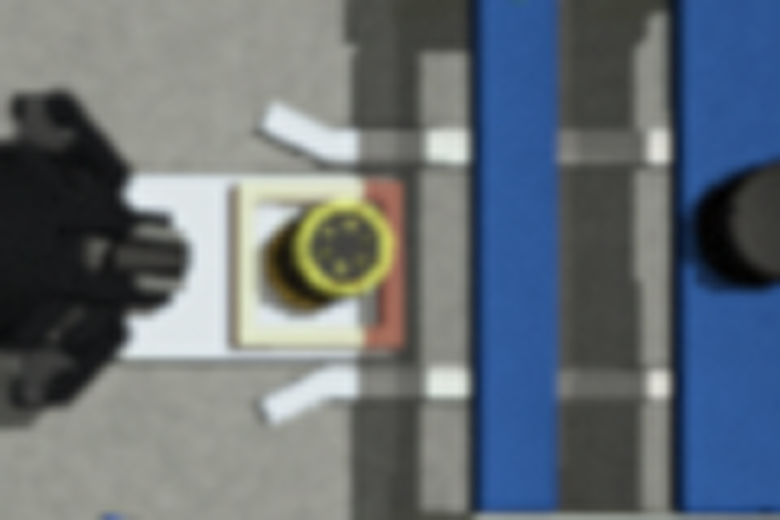

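Carrier centred between the rails to about 1 mm (plate edges at rows 173/360, inner rails at 164/364) and parallel. Continuing at a gentle speed.

```bash
python3 -m pendant '[{"delta_pos":[-0.15,0.03,0.13],"angular":[0,0,0],"jaw":-1},{"delta_pos":[-0.23,0,0.19],"angular":[0,0,0],"jaw":-1},{"delta_pos":[-0.23,0,0.19],"angular":[0,0,0],"jaw":-1},{"delta_pos":[-0.23,0,0.19],"angular":[0,0,0],"jaw":-1},{"delta_pos":[-0.23,0,0.19],"angular":[0,0,0],"jaw":-1}]'|sed -n 2,4p
python3 -m pendant '[{"delta_pos":[-0.23,0,0.19],"angular":[0,0,0],"jaw":-1},{"delta_pos":[-0.23,0,0.19],"angular":[0,0,0],"jaw":-1},{"delta_pos":[-0.23,0,0.19],"angular":[0,0,0],"jaw":-1},{"delta_pos":[-0.23,0,0.19],"angular":[0,0,0],"jaw":-1},{"delta_pos":[-0.15,0,0.13],"angular":[0,0,0],"jaw":-1}]'|sed -n 2,4p
python3 - <<'E'
from h import *
d=lean((0,0,0),1.571,.697);s=bot.sense()
go(np.array([617.7,-180,33.5]),1.571,.697);print(s["contact_force"],s["joints"].round(2))
E
```

```text
tool_pos: [617.8, -94.5, 33.4]
orientation: [3.14, 0.695, 1.572]
contact_force: [-0.6, 9.2, 8.8]
tool_pos: [617.6, -122.7, 33.4]
orientation: [3.14, 0.695, 1.571]
contact_force: [-0.1, 10.2, 9.4]
at [ 617.6 -122.7   33.4] shift [-2.2  -0.    1.83] turn [ 0.01 -0.01  0.  ]
[-0.12626933 10.15425503  9.42248822] [ 0.09  0.8   1.73 -0.91  0.94  0.78]
```

```bash
python3 -m pendant '[{"delta_pos":[-0.2,0,0.17],"angular":[0,0,0],"jaw":-1},{"delta_pos":[-0.23,0,0.19],"angular":[0,0,0],"jaw":-1},{"delta_pos":[-0.23,0,0.19],"angular":[0,0,0],"jaw":-1},{"delta_pos":[-0.23,0,0.19],"angular":[0,0,0],"jaw":-1},{"delta_pos":[-0.23,0,0.19],"angular":[0,0,0],"jaw":-1}]'|sed -n 2,4p
python3 -m pendant '[{"delta_pos":[-0.23,0,0.19],"angular":[0,0,0],"jaw":-1},{"delta_pos":[-0.23,0,0.19],"angular":[0,0,0],"jaw":-1},{"delta_pos":[-0.15,0,0.13],"angular":[0,0,0],"jaw":-1},{"delta_pos":[-0.1,0,0.08],"angular":[0,0,0],"jaw":-1},{"delta_pos":[-0.06,0,0.05],"angular":[0,0,0],"jaw":-1}]'|sed -n 2,4p
python3 -m pendant '[{"delta_pos":[-0.06,0,0.05],"angular":[0,0,0],"jaw":-1},{"delta_pos":[-0.06,0,0.05],"angular":[0,0,0],"jaw":-1}]'|sed -n 2,4p
python3 - <<'E'
from h import *
import cv2
s=bot.camera("side")[:,:,::-1];bot.camera("top")
cv2.imwrite("pics/s10.png",cv2.resize(s[200:384,240:450],None,fx=3.2,fy=3.2,interpolation=cv2.INTER_CUBIC))
for c in ("side","top"): print(places("carrier",c),places("carrier_nest",c),places("connector",c))
E
```

```text
tool_pos: [617.6, -151.6, 33.4]
orientation: [3.141, 0.695, 1.572]
contact_force: [-0.4, 8.5, 7.9]
tool_pos: [617.5, -171.8, 33.5]
orientation: [3.141, 0.695, 1.571]
contact_force: [-0.1, 9.6, 8.9]
tool_pos: [617.5, -174.6, 33.4]
orientation: [3.141, 0.695, 1.572]
contact_force: [-0.5, 9.4, 7.5]
[(array([ 618.5, -209.1,    2.6]), 0.96), (array([4.878e+02, 1.336e+02, 2.000e-01]), 0.82), (array([435.6, -58.2,   3.3]), 0.56), (array([ 7.361e+02,  1.268e+02, -7.000e-01]), 0.55)] [(array([761.1, 110.2,  12.3]), 0.81), (array([475.7, 160. ,   9.5]), 0.73), (array([404.4, -46.8,  11.1]), 0.63), (array([ 619.9, -162.7,  172.6]), 0.54)] [(array([522.4, 273.1,  -3.2]), 0.7), (array([ 619.6, -238. ,   10. ]), 0.65), (array([423.2, 298.7,   1.4]), 0.47)]
[(array([741.2, 130.5,   2.3]), 0.96), (array([ 616.2, -209.6,    1.1]), 0.6)] [(array([476.5, 163.1,  13.4]), 0.65), (array([ 618. , -236. ,   10.5]), 0.61), (array([762.7, 110.5,  12.1]), 0.61)] [(array([ 620.1, -237.8,   11. ]), 0.55)]
```

View pics/s10.png

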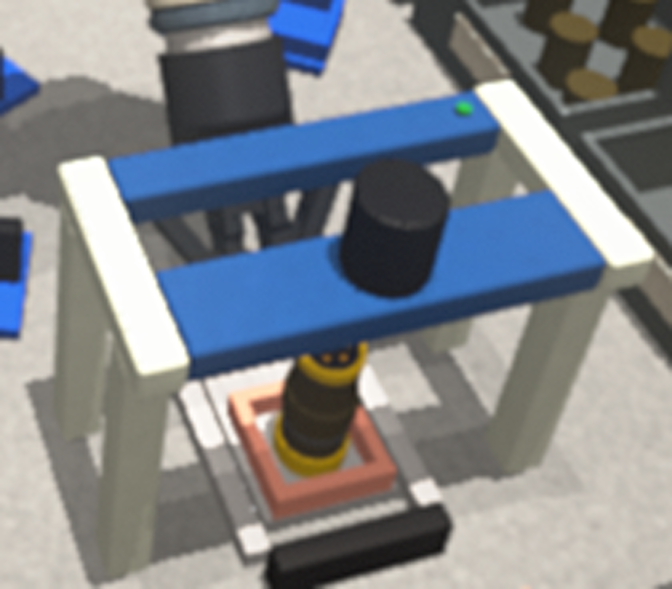

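The connector is upright (px 315,410 in the crop) and there is a gap of about 20 mm to the black stop, which agrees with the networks (-209, home ≈ -231). Creeping in.

```bash
python3 -m pendant '[{"delta_pos":[-0.11,0,0.1],"angular":[0,0,0],"jaw":-1},{"delta_pos":[-0.11,0,0.1],"angular":[0,0,0],"jaw":-1},{"delta_pos":[-0.11,0,0.1],"angular":[0,0,0],"jaw":-1},{"delta_pos":[-0.11,0,0.09],"angular":[0,0,0],"jaw":-1},{"delta_pos":[-0.08,0,0.06],"angular":[0,0,0],"jaw":-1}]'|sed -n 2,4p
python3 -m pendant '[{"delta_pos":[-0.04,0,0.03],"angular":[0,0,0],"jaw":-1},{"delta_pos":[-0.04,0,0.03],"angular":[0,0,0],"jaw":-1},{"delta_pos":[-0.04,0,0.03],"angular":[0,0,0],"jaw":-1}]'|sed -n 2,4p
python3 -m pendant '[{"delta_pos":[-0.04,0,0.03],"angular":[0,0,0],"jaw":-1},{"delta_pos":[-0.04,0,0.03],"angular":[0,0,0],"jaw":-1}]'|sed -n 2,4p
```

```text
tool_pos: [617.9, -188.3, 33.5]
orientation: [3.14, 0.695, 1.572]
contact_force: [1.1, 9.7, 8.5]
tool_pos: [617.7, -191.3, 33.4]
orientation: [3.141, 0.695, 1.572]
contact_force: [-0.6, 9.9, 9.0]
tool_pos: [617.6, -193.3, 33.5]
orientation: [3.141, 0.695, 1.572]
contact_force: [0.5, 10.2, 7.2]
```

```bash
python3 -m pendant '[{"delta_pos":[-0.04,0,0.03],"angular":[0,0,0],"jaw":-1},{"delta_pos":[-0.04,0,0.03],"angular":[0,0,0],"jaw":-1}]'|sed -n 2,4p
python3 -m pendant '[{"delta_pos":[-0.04,0,0.03],"angular":[0,0,0],"jaw":-1}]'|sed -n 2,4p
python3 -m pendant '[{"delta_pos":[-0.04,0,0.03],"angular":[0,0,0],"jaw":-1}]'|sed -n 2,4p
```

```text
tool_pos: [617.6, -195.3, 33.4]
orientation: [3.141, 0.695, 1.572]
contact_force: [0.0, 9.0, 5.9]
tool_pos: [617.7, -195.4, 33.4]
orientation: [3.14, 0.694, 1.571]
contact_force: [-2.2, 22.3, 12.6]
tool_pos: [617.7, -195.5, 33.4]
orientation: [3.14, 0.693, 1.571]
contact_force: [-2.7, 29.1, 16.1]
```

Contact with the stop came at -195.4, as predicted. Ease off slightly, release and withdraw along the lean axis.

```bash
python3 -m pendant '[{"delta_pos":[0.04,0,-0.03],"angular":[0,0,0],"jaw":-1},{"delta_pos":[0,0,0],"angular":[0,0,0],"jaw":-0.6},{"delta_pos":[0,0,0],"angular":[0,0,0],"jaw":-0.4},{"delta_pos":[0,0,0],"angular":[0,0,0],"jaw":0},{"delta_pos":[0,0,0],"angular":[0,0,0],"jaw":0.3}]'|sed -n 2,5p
python3 -m pendant '[{"delta_pos":[0,0,0],"angular":[0,0,0],"jaw":0.5},{"delta_pos":[0,0,0],"angular":[0,0,0],"jaw":0.5}]'|sed -n 2,5p
python3 - <<'E'
from h import *
bot.camera("top");bot.camera("side");print(places("carrier","top"),places("connector","top"),places("connector","side"))
E
python3 -m pendant '[{"delta_pos":[0,0,-0.2],"angular":[0,0,0],"jaw":0.5},{"delta_pos":[0,0,-0.4],"angular":[0,0,0],"jaw":0.5},{"delta_pos":[0,0,-0.6],"angular":[0,0,0],"jaw":0.5},{"delta_pos":[0,0,-0.8],"angular":[0,0,0],"jaw":0.5},{"delta_pos":[0,0,-0.9],"angular":[0,0,0],"jaw":0.5}]'|sed -n 2,5p
python3 -m pendant '[{"delta_pos":[0,0,-0.9],"angular":[0,0,0],"jaw":0.5},{"delta_pos":[0,0,-0.9],"angular":[0,0,0],"jaw":0.5},{"delta_pos":[0,0,-0.9],"angular":[0,0,0],"jaw":0.5},{"delta_pos":[0,0,-0.5],"angular":[0,0,0],"jaw":0.5},{"delta_pos":[0,0,0],"angular":[0,0,0],"jaw":0.5}]'|sed -n 2,5p
python3 - <<'E'
from h import *
import cv2
s=bot.camera("side")[:,:,::-1];t=bot.camera("top")[:,:,::-1]
a=cv2.resize(s[200:384,240:450],(450,394),interpolation=cv2.INTER_CUBIC);b=cv2.resize(t[130:250,300:420],(345,345))
o=np.zeros((394,800,3),np.uint8);o[:,:450]=a;o[:345,455:]=b;cv2.imwrite("pics/f11.png",o)
for c in ("side","top"): print(places("carrier",c),places("connector",c),places("spare_a",c))
E
```

```text
tool_pos: [616.6, -197.9, 32.9]
orientation: [-3.14, 0.696, 1.572]
contact_force: [-0.7, -0.3, 0.6]
gripper_width: 0.572
tool_pos: [617.0, -197.9, 33.1]
orientation: [-3.141, 0.696, 1.571]
contact_force: [-0.4, 0.9, 0.4]
gripper_width: 0.749
[(array([493.2, 134.4,  -1.2]), 0.93), (array([740. , 127.4,   3. ]), 0.79), (array([ 6.157e+02, -2.322e+02, -3.000e-01]), 0.7), (array([428.4, 300.4,  -0.8]), 0.4)] [(array([ 621. , -258.8,   14.9]), 0.76)] [(array([ 619.7, -256.3,   12.3]), 0.82)]
tool_pos: [617.2, -159.3, 79.1]
orientation: [-3.141, 0.696, 1.571]
contact_force: [0.2, -0.2, -0.0]
gripper_width: 0.75
tool_pos: [618.9, -117.3, 129.7]
orientation: [3.136, 0.696, 1.57]
contact_force: [1.0, -0.5, 0.2]
gripper_width: 0.746
[(array([ 6.195e+02, -2.299e+02,  2.000e-01]), 0.95), (array([434.2, -59.9,   1.6]), 0.82), (array([ 4.926e+02,  1.351e+02, -1.000e-01]), 0.63), (array([7.365e+02, 1.268e+02, 1.000e-01]), 0.55)] [(array([ 621.7, -260.7,   12.9]), 0.94)] [(array([428.9, 298.7,  -0.5]), 0.86), (array([ 6.182e+02, -2.301e+02,  6.000e-01]), 0.73), (array([523.4, 275.8,  -5.1]), 0.58)]
[(array([ 4.391e+02, -5.520e+01, -4.000e-01]), 0.93), (array([7.414e+02, 1.275e+02, 5.000e-01]), 0.73), (array([489.5, 136.2,  -2.6]), 0.58), (array([ 615.7, -230. ,    1.9]), 0.55)] [(array([ 622.4, -260.3,   12.5]), 0.52)] [(array([429.7, 300. ,  -1.7]), 0.73), (array([515.1, 275.1,   1.2]), 0.68)]
```

View pics/f11.png

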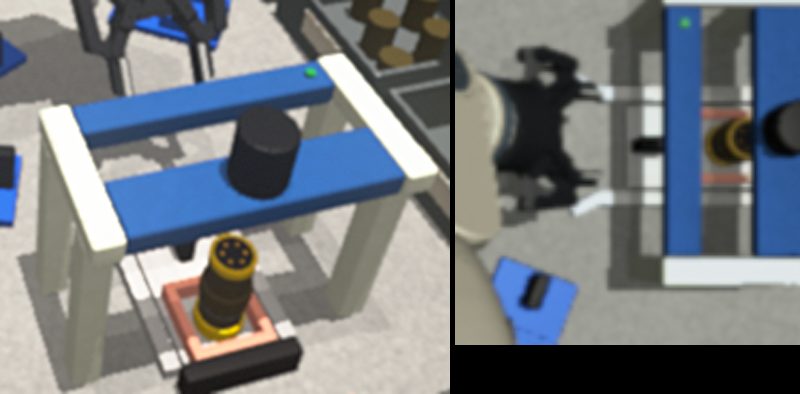

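The carrier touches the black stop, the connector is upright in the nest, the bridge and spares are unmoved, and the hand is clear.

```bash
python3 -m pendant '[{"delta_pos":[0,0,-0.5],"angular":[0,0,0],"jaw":0.5},{"delta_pos":[0,0,-0.3],"angular":[0,0,0],"jaw":0.5},{"delta_pos":[0,0,0],"angular":[0,0,0],"jaw":0.5},{"delta_pos":[0,0,0],"angular":[0,0,0],"jaw":0.5}]'|sed -n 1,4p
python3 -c "
from bench import bot
print(bot.job_done())"
```

```text
clock: 25.33
tool_pos: [617.8, -108.6, 139.9]
orientation: [3.14, 0.696, 1.571]
contact_force: [-0.2, 0.1, 0.4]
the job is handed in; nothing more can be done
None
```

The yellow-collared connector stands upright in the pink nest, the carrier is fully home against the stop and released with the bridge and spares undisturbed, and the job was handed in at 25.3 s.

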